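# Start a wrapped-goods cycle on the cassette steriliser

### The arm

A 7-joint arm with a two-finger parallel gripper is mounted at the origin on the work surface. World frame = base frame: x ahead of the robot, y to its left, z up, the work surface at z = 0. Lengths are in m, angles in rad, forces in N, time in s.
With the tool pointing down it reaches from about 0.4 to 0.75 m from the base axis. Payload 19.5 kg.
Tool frame: the origin (TCP) lies midway between the tips of the shut fingers; the grasp point (between the pads) lies 19 mm behind it; y points along the fingers, x is the direction in which the jaws open and shut, and the axes are right-handed (so a half turn about y gives the same grasp; the last joint's range is limited). The gripper opens to 85 mm and grips with 20 to 120 N. Pads are 22 mm wide; open, the fingers measure 114 mm over their backs; the gripper's body (76 mm by 85 mm) begins 54 mm behind the grasp point. The pads swing forward as they close: fully open they stand 13 mm farther back than shut.
Start: joints at [-1.38, 0.707, -0.028, 1.485, 0.022, 0.951, -0.075], TCP at [0.133, 0.559, 0.231] pointing down, gripper open.
Joint ranges: [-2.71, 2.71], [-0.32, 2.16], [-1.57, 1.52], [0, 2.45], [-1.46, 4.6], [0, 2.02], [-2.83, 2.83]. Speed limits (rad/s): [1.89, 1.89, 2.57, 2.57, 3.01, 3.01, 3.01].

### API

Orientations are given as a unit quaternion [x, y, z, w].
In Python, from rig import robot, vision, job gives the robot as it stands.
- The arm moves only by the shell command python3 -m handwheel 'ROWS' [OPENING] [FORCE]. ROWS is JSON, a list that holds one entry, the list of rows, each a list of 4 numbers: the shift along the tool's x, y, z in m, then the turn about the tool's y in rad. A call has 1 to 12 rows; each row shifts and turns the pose as measured when the row begins, along the tool's axes as they then stand; what a row does not reach is not made up. A row lasts 1/12 s, in which the tool goes at most 41.7 mm and 7.16 degrees, less where a joint would pass 70% of its speed; a pose out of reach is approached as far as the arm can. A call with a gripper value outside its range is refused whole. OPENING is the closure, from 0 (fully open) to 1 (shut), set as the call begins (- or left out, the last holds). The fingers move at their own pace and stop on an object; FORCE is the grip in N (left out, the last holds). Time passes only in rows, so rows that do not move let the fingers close. It gives the time, the measured TCP pose, the force and the opening at its end, in the units of the state.
- robot.get_state(): the state, without advancing time (a new reading comes with each control period).
- vision.read_camera(name): name is "scene" or "top" or "wrist"; returns a dict with "color" (480x640x3 uint8, red, green, blue), "z_map" (480x640 float32, m along the optical axis (not along the pixel's ray), 0 where there is no reading), "vfov" (degrees; the focal length in pixels is half the picture's height over the tangent of half this angle, whatever the lens; pixels are square), "cx", "cy" (the principal point, pixels), "eye" and "attitude" of the camera in the world. Camera axes: x right, y up, looking along -z (the intrinsics and any distortion apply to the point x, -y, -z); pixel columns grow to the right and rows downward; lengths in m; the calibration is good to about 2 mm. The wrist camera is an equidistant fisheye: a pixel r from the principal point sees the ray r / f radians off the axis. A picture is of the moment at which its call begins.
- job.job_done(): hands the job in, once; it reports no verdict.
The state is a dict: "t": time; "qpos": joint angles; "joint_vel": joint speeds; "tau": joint torques, N m; "ee_pos": TCP position; "eef_rot": TCP orientation; "ft_force": force on the tool from outside, world axes, zero at the start; "ft_torque": the same for the moment, N m; "finger_gap": finger opening in m.
Only numpy, scipy, OpenCV 4.12 (cv2) and the standard library are available. Lean on these libraries where they do the work, as an engineer would, in place of code of your own. Each camera call takes 0.05 s, during which the arm holds its last target.

### The job

Start a cycle for wrapped instruments on the bench-top steriliser, using only the fingertips: push the drawn-out steel cassette fully home by its dark blue grip, then press the blue wrapped-goods key right in and let it go, then press the green start key right in and let it go. Press no key before the cassette is home, do not press the grey, yellow or red keys at all, and do not pull the cassette out or lift, push or knock over anything standing around.

Things in the scene. Friction and masses are not known exactly. Their poses are not given: they have to be found in the camera images.
- steriliser: cream bench-top cassette steam steriliser, fixed: 410 mm wide, 480 deep, 155 high. Origin on the bench under the middle of its front edge; x axis points into the machine, y along its front to the operator's left, z up. Mouth for the cassette in the low front; above it the grey console slopes up away from the operator at 28.8 degrees, from 95 mm high at the front edge to 150 mm high 100 mm further in
- cassette (a joint): how far the steel instrument cassette is drawn out of the mouth: 0 = fully home against its stop, grows towards the operator; starts 0.040 to 0.075 m out. It slides straight along the steriliser's x axis, takes about 5 N to slide and stays where it is left
- cassette_grip (a point): centre of the front (operator's) face of the cassette's dark blue grip bar, 55 mm above the bench; bar 130 mm long along y, 26 high, 18 thick, 28 mm off the cassette's front plate (200 mm wide, 21 to 83 mm high). With the cassette home this point is 60 mm in front of the steriliser's front face. Axes as the steriliser's; push along +x
- key_unwrapped_top (a point): Grey, leftmost of the three programme keys, which are 52 mm apart (unwrapped goods). Cap 30 x 28 mm, standing 8 mm proud of the console; point at the centre of its top face (rides with the key), z axis square out of the sloping console, y axis along the row of keys
- key_unwrapped (a joint): how far the grey key is pushed in, square to the console: 0 = released, 0.005 m = fully in; springs back; 2 N to start moving, 5 N fully in
- key_wrapped_top (a point): Blue, middle programme key (wrapped goods, pictogram of a bag). Cap 30 x 28 mm, standing 8 mm proud of the console; point at the centre of its top face (rides with the key), z axis square out of the sloping console, y axis along the row of keys
- key_wrapped (a joint): how far the blue key is pushed in, square to the console: 0 = released, 0.005 m = fully in; springs back; 2 N to start moving, 5 N fully in
- key_plastics_top (a point): Yellow, right-hand programme key (rubber and plastics), left of the dark display. Cap 30 x 28 mm, standing 8 mm proud of the console; point at the centre of its top face (rides with the key), z axis square out of the sloping console, y axis along the row of keys
- key_plastics (a joint): how far the yellow key is pushed in, square to the console: 0 = released, 0.005 m = fully in; springs back; 2 N to start moving, 5 N fully in
- key_start_top (a point): Green start key, just right of the display, 60 mm from the red one. Cap 34 x 28 mm, standing 8 mm proud of the console; point at the centre of its top face (rides with the key), z axis square out of the sloping console, y axis along the row of keys
- key_start (a joint): how far the green start key is pushed in, square to the console: 0 = released, 0.005 m = fully in; springs back; 2 N to start moving, 5 N fully in
- key_stop_top (a point): Red stop key, rightmost of all. Cap 34 x 28 mm, standing 8 mm proud of the console; point at the centre of its top face (rides with the key), z axis square out of the sloping console, y axis along the row of keys
- key_stop (a joint): how far the red stop key is pushed in, square to the console: 0 = released, 0.005 m = fully in; springs back; 2 N to start moving, 5 N fully in
- timer: Bystander: round white digital timer, 68 mm across, 22 mm high, lying flat beside the cassette's path (robot's left); origin under its centre
- tweezers: Bystander: steel tweezers, 130 mm long, 6 mm high, lying beside the cassette's path (robot's right); origin under the middle
- disinfectant: Bystander: white bottle with a dark blue cap, 60 mm across, 165 mm tall; origin under its centre
- oil_can: Bystander: silver spray can with a turquoise band and white nozzle, 53 mm across, 153 mm tall; origin under its centre
- instrument_jar: Bystander: open steel jar, 68 mm across, 85 mm tall, with thin hand instruments standing in it up to 157 mm; origin under its centre
- instrument_tray: Bystander: flat perforated steel instrument tray with blue clips, 115 x 185 mm, 33 mm high; origin under its centre
- steel_bowl: Bystander: steel bowl, 104 mm across, 36 mm high; origin under its centre
- jug: Bystander: pale blue mug-shaped jug, 86 mm across without its handle, 115 mm tall; origin under its centre

How it is judged:
By the outcome, as a careful person would: the job done as asked, in the order asked, and still so for the second after the job is handed in, with the robot touching nothing.
It also fails if it takes over 53 s, if anything falls off the work surface, if the arm or the gripper's body presses on something with over 40 N, if the wrist force passes 120 N, or if a joint passes its speed limit or range.

## Working session

There is one attempt and no reset: what is moved stays moved. The work goes in short steps, Python scripts to look and compute and a shell command to move; the robot and the scene stay as the last step left them, time stands still between calls to the robot, and variables do not carry over. Pictures are saved under pics/ and viewed, and the job is handed in when it is done.

```bash
ls; mkdir -p pics; python3 - <<'E'
from rig import robot, vision
import cv2,numpy as np
s=robot.get_state(); print(s)
for n in("scene","top"):
    c=vision.read_camera(n); cv2.imwrite(f"pics/{n}0.png",c["color"][:,:,::-1]); print(n,c["vfov"],c["cx"],c["cy"],c["eye"],c["attitude"])
    np.savez(f"{n}0.npz",**c)
E
```

```text
pics
{'t': 0.0, 'qpos': array([-1.3797226 ,  0.70708025, -0.02758534,  1.48499663,  0.02199862,
        0.95086014, -0.07556396]), 'joint_vel': array([-0.00063684,  0.00055405,  0.00153467, -0.00131183,  0.00100622,
       -0.00246873, -0.00096407]), 'tau': array([ 2.79949536e-04, -8.83201861e+01,  1.23460103e+00, -2.36178195e+01,
        1.68306904e-02,  6.36782046e-03, -3.69716281e-05]), 'ee_pos': array([0.13259657, 0.5592452 , 0.23084136]), 'eef_rot': array([ 0.5549413 ,  0.43825315, -0.4388079 , -0.55445646]), 'ft_force': array([-0.43823355,  0.2240145 ,  0.02105715]), 'ft_torque': array([-0.02650829, -0.03228845, -0.03781565]), 'finger_gap': 0.08500350760975176}
scene 53.39842887177556 318.42389533461477 245.96697889050844 [ 1.03866505 -0.57446008  0.87242515] [0.36461062 0.13511236 0.33850422 0.85686559]
top 44.20793583312232 308.0745874215258 231.28049334467235 [ 0.38609845 -0.02430241  1.8045009 ] [ 0.02796114 -0.02514775 -0.69754806  0.71555047]
```

View pics/scene0.png

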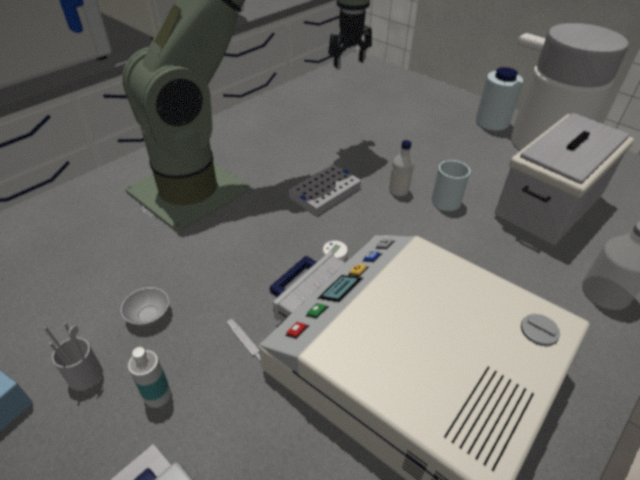

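View pics/top0.png

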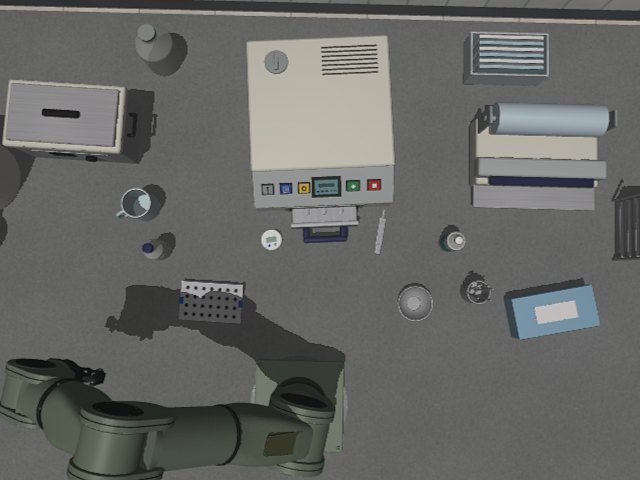

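The top view shows the keys in a row at about v=187: grey u=267, blue 285, yellow 304, green 353 and red 374. The navy grip is near (325,235), the timer at (271,240) and the tweezers at (380,232).

```bash
cat > h.py <<'E'
import numpy as np,cv2
from scipy.spatial.transform import Rotation as R
def load(n): return dict(np.load(n))
def foc(c): return 240/np.tan(np.radians(float(c["vfov"]))/2)
def ray(c,u,v):
    f=foc(c); d=np.stack([(np.asarray(u,float)-c["cx"])/f,-(np.asarray(v,float)-c["cy"])/f,-np.ones_like(np.asarray(u,float))],-1)
    return R.from_quat(c["attitude"]).apply(d)
def onplane(c,u,v,z):
    d=ray(c,u,v); t=(z-c["eye"][2])/d[...,2]; return c["eye"]+d*t[...,None]
def dep(c,u,v):
    z=c["z_map"][np.round(v).astype(int),np.round(u).astype(int)]
    return c["eye"]+ray(c,u,v)*np.atleast_1d(z)[:,None]
def blobs(mask,mn=20):
    n,l,s,ce=cv2.connectedComponentsWithStats(mask.astype(np.uint8))
    return [(s[i],ce[i],l==i) for i in range(1,n) if s[i][4]>=mn]
E
python3 - <<'E'
from h import *
for name,roi in (("top",(250,165,395,260)),("scene",(255,225,420,350))):
    c=load(name+"0.npz"); hsv=cv2.cvtColor(c["color"],cv2.COLOR_RGB2HSV)
    H,S,V=[hsv[:,:,i].astype(int) for i in range(3)]
    m=np.zeros(H.shape,bool); m[roi[1]:roi[3],roi[0]:roi[2]]=1
    for col,k in dict(blue=(H>108)&(H<130)&(S>120),yellow=(H>12)&(H<30)&(S>140),green=(H>45)&(H<85)&(S>120),red=((H<8)|(H>172))&(S>140)).items():
        for s,ce,b in blobs(k&m,25):
            v,u=np.nonzero(b); P=dep(c,u,v)
            print(name,col,s,ce.round(1),"depthmed",np.median(P,0).round(4), hsv[b].mean(0).round())
    
c=load("top0.npz")
# slope points
for u,v in((258,172),(258,203),(390,168),(390,200),(330,100),(300,150),(370,150),(325,235),(310,225),(340,225),(271,240),(380,232)):
    print(u,v,dep(c,np.array([u]),np.array([v]))[0].round(4))
for n,r in (("top",(240,160,400,260)),("scene",(250,220,420,350))):
    c=load(n+"0.npz"); im=c["color"][r[1]:r[3],r[0]:r[2],::-1]; cv2.imwrite(f"pics/{n}_crop.png",cv2.resize(im,None,fx=4.5,fy=4.5,interpolation=cv2.INTER_CUBIC))
E
```

```text
top blue [280 184  11  10  55] [284.9 187.4] depthmed [0.6371 0.0563 0.1308] [112. 159. 118.]
top yellow [299 183  11  10  86] [303.6 187.6] depthmed [ 0.6362 -0.0009  0.1305] [ 22. 160. 160.]
top green [348 182  11   8  66] [353.  185.3] depthmed [ 0.6481 -0.1412  0.1298] [ 66. 138. 108.]
top red [368 180  12  10  87] [373.3 184.5] depthmed [ 0.652  -0.1989  0.1285] [  0. 172. 136.]
scene blue [365 253  14   8  53] [371.8 257.3] depthmed [0.6411 0.042  0.1326] [111. 164. 107.]
scene blue [271 258  42  36 348] [290.7 274.6] depthmed [ 0.5027 -0.0694  0.067 ] [116. 146.  52.]
scene yellow [351 266  15   9  93] [357.7 269.8] depthmed [ 0.6408 -0.0049  0.1325] [ 21. 160. 151.]
scene green [308 305  17  12  89] [316.6 311. ] depthmed [ 0.6532 -0.1482  0.1336] [ 67. 148.  98.]
scene red [288 323  18  14 111] [296.6 330.4] depthmed [ 0.6573 -0.2075  0.1335] [ 25. 181. 134.]
258 172 [0.6767 0.1307 0.1411]
258 203 [0.5934 0.132  0.0958]
390 168 [ 0.6964 -0.2436  0.1471]
390 200 [ 0.6106 -0.2505  0.106 ]
330 100 [ 0.8892 -0.0692  0.1457]
300 150 [0.7398 0.0126 0.1564]
370 150 [ 0.7449 -0.1852  0.1556]
325 235 [ 5.118e-01 -6.750e-02 -5.000e-04]
310 225 [ 0.5343 -0.0209  0.0804]
340 225 [ 0.5363 -0.1086  0.0841]
271 240 [0.4911 0.096  0.0192]
380 232 [ 5.252e-01 -2.355e-01  2.000e-04]
```

```bash
python3 -m handwheel 2>&1 | head; python3 - <<'E'
import cv2
for n in("top","scene"): print(cv2.imread(f"pics/{n}_crop.png").shape)
E
```

```text
invalid input
(450, 720, 3)
(585, 765, 3)
```

View pics/top_crop.png

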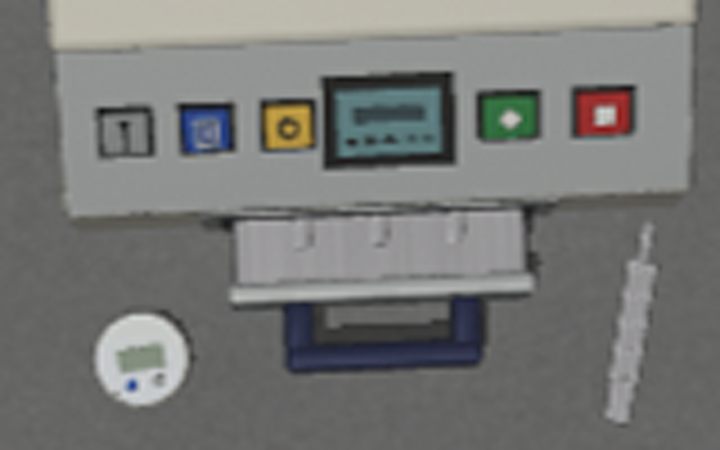

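```bash
python3 - <<'E'
from h import *
C={};
for name,roi in (("top",(250,165,395,200)),("scene",(255,225,420,350))):
    c=load(name+"0.npz"); big=cv2.resize(c["color"],None,fx=4,fy=4,interpolation=cv2.INTER_CUBIC)
    hsv=cv2.cvtColor(big,cv2.COLOR_RGB2HSV)
    H,S,V=[hsv[:,:,i].astype(int) for i in range(3)]
    m=np.zeros(H.shape,bool); r=[4*x for x in roi]; m[r[1]:r[3],r[0]:r[2]]=1
    out={}
    for col,k in dict(blue=(H>105)&(H<125)&(S>110)&(V>70),yellow=(H>12)&(H<30)&(S>110),green=(H>45)&(H<82)&(S>90),red=((H<8)|(H>172))&(S>110)).items():
        bs=blobs(k&m,300); s,ce,b=max(bs,key=lambda t:t[0][4])
        cn,_=cv2.findContours(b.astype(np.uint8),cv2.RETR_EXTERNAL,cv2.CHAIN_APPROX_NONE)
        h=cv2.convexHull(max(cn,key=len)); M=cv2.moments(h); ctr=(np.array([M["m10"],M["m01"]])/M["m00"]+.5)/4-.5
        out[col]=ctr; print(name,col,ctr.round(2),len(bs),(s[:5]/4).round(1))
    C[name]=(c,out)
T,S_=C["top"],C["scene"]
K={}
for k in T[1]:
    d1=ray(T[0],*T[1][k]);d2=ray(S_[0],*S_[1][k]);e1,e2=T[0]["eye"],S_[0]["eye"]
    t=np.linalg.lstsq(np.stack([d1,-d2],1),e2-e1,rcond=None)[0]
    a,b=e1+t[0]*d1,e2+t[1]*d2; K[k]=(a+b)/2
    print(k,K[k].round(4),"gap mm",((b-a)*1e3).round(1))
    print("   at z .1297 top",onplane(T[0],*[np.array(x) for x in T[1][k]],.1297).round(4),"scene",onplane(S_[0],*[np.array(x) for x in S_[1][k]],.1297).round(4))
n=lambda a,b:np.linalg.norm(K[a]-K[b])
print(n("blue","yellow"),n("green","red"),n("blue","red"))
E
```

```text
top blue [285.24 188.38] 1 [280.2 184.2  11.    9.5 221.5]
top yellow [303.58 187.44] 1 [298.5 182.8  11.2  10.2 417. ]
top green [352.66 185.42] 1 [347.2 181.   12.    9.8 353. ]
top red [373.62 184.42] 1 [368.  179.8  12.2  10.2 368.5]
scene blue [371.77 256.69] 1 [364.5 252.5  15.    8.5 215.5]
scene yellow [357.52 269.59] 1 [350.2 264.8  16.2  10.8 464.8]
scene green [316.25 310.13] 1 [308.  304.2  18.2  12.8 432.5]
scene red [296.22 329.35] 1 [287.2 322.5  19.5  14.8 529.2]
blue [0.6341 0.0527 0.1254] gap mm [0.3 0.2 0.1]
   at z .1297 top [0.6333 0.0524 0.1297] scene [0.6365 0.0492 0.1297]
yellow [ 6.374e-01 -2.000e-04  1.275e-01] gap mm [-0.5 -0.4 -0.1]
   at z .1297 top [0.6373 0.     0.1297] scene [ 0.6384 -0.0021  0.1297]
green [ 0.6471 -0.1403  0.1269] gap mm [-0. -0. -0.]
   at z .1297 top [ 0.6467 -0.1401  0.1297] scene [ 0.6486 -0.1419  0.1297]
red [ 0.6513 -0.2002  0.1276] gap mm [-0.3 -0.3 -0. ]
   at z .1297 top [ 0.6511 -0.1999  0.1297] scene [ 0.6523 -0.2014  0.1297]
0.05298507070614419 0.060118773401839444 0.25351437141000316
```

View pics/scene_crop.png

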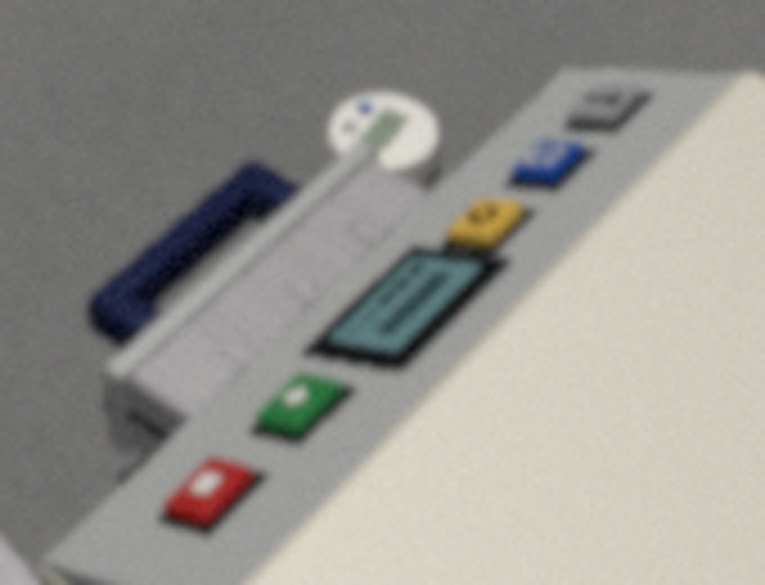

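```bash
python3 - <<'E'
from h import *
c=load("top0.npz"); big=cv2.resize(c["color"],None,fx=4,fy=4,interpolation=cv2.INTER_CUBIC)
hsv=cv2.cvtColor(big,cv2.COLOR_RGB2HSV); H,S,V=[hsv[:,:,i].astype(int) for i in range(3)]
m=np.zeros(H.shape,bool); m[4*220:4*255,4*290:4*360]=1
k=(H>108)&(H<130)&(S>90)&m
s,ce,b=max(blobs(k,100),key=lambda t:t[0][4])
v,u=np.nonzero(b); uu=(u+.5)/4-.5; vv=(v+.5)/4-.5
print((s/4).round(2))
P=onplane(c,uu,vv,.068)
hull=cv2.convexHull(np.stack([uu,vv],1).astype(np.float32))[:,0]
# front edge: lowest pixel per column
ed=np.array([[x,vv[uu==x].max()] for x in np.unique(uu)]); 
E=onplane(c,ed[:,0],ed[:,1],.068); sel=(ed[:,0]>ed[:,0].min()+2)&(ed[:,0]<ed[:,0].max()-2)
p=np.polyfit(E[sel,1],E[sel,0],1); ym=(P[:,1].min()+P[:,1].max())/2
print("grip y range",P[:,1].min(),P[:,1].max(),"front line slope",p,"x at mid",np.polyval(p,ym),ym, "if z .055:",onplane(c,np.array(ed[len(ed)//2,0]),np.array(ed[len(ed)//2,1]),.055))
# depth check on bar
for x in range(308,345,6):
  for y in (237,239): print(dep(c,np.array([x]),np.array([y]))[0].round(3),end=' ')
print()
# front edge of console: depth z discontinuity per column
for x in (256,264,272,280,370,378,386,390):
    col=np.arange(190,215); D=dep(c,np.full(len(col),x),col); 
    j=np.where(D[:,2]>.085)[0].max(); print(x,col[j],D[j].round(4),D[j+1].round(4),onplane(c,np.array(x),np.array(col[j]+.5),.095).round(4))
from rig import robot
s=robot.get_state(); print(R.from_quat(s["eef_rot"]).as_matrix().round(3))
E
```

```text
[303.5  226.25  43.    15.5  908.25]
grip y range -0.12750279084303576 -0.00086850802163373 front line slope [0.01793346 0.49474072] x at mid 0.49358965352855977 -0.06418564943233475 if z .055: [ 0.49485781 -0.06533347  0.055     ]
[ 0.5   -0.016  0.066] [ 0.494 -0.016  0.073] [ 0.501 -0.034  0.059] [ 0.494 -0.034  0.069] [ 0.5   -0.051  0.076] [ 0.495 -0.052  0.061] [ 0.501 -0.069  0.065] [ 0.496 -0.069  0.059] [ 0.502 -0.087  0.068] [ 0.496 -0.087  0.066] [ 0.502 -0.104  0.07 ] [ 0.496 -0.104  0.066] [ 0.503 -0.122  0.064] [ 0.497 -0.122  0.063] 
256 208 [0.579  0.1376 0.093 ] [0.5793 0.1402 0.0641] [0.5773 0.1374 0.095 ]
264 208 [0.5796 0.1143 0.0927] [0.5803 0.1168 0.0604] [0.5779 0.1141 0.095 ]
272 207 [0.5828 0.0909 0.0951] [0.5815 0.0918 0.0813] [0.5814 0.0909 0.095 ]
280 207 [0.5845 0.0681 0.0858] [0.5822 0.0684 0.0802] [0.582  0.0676 0.095 ]
370 203 [ 0.6023 -0.1943  0.0909] [ 0.6012 -0.1958  0.0763] [ 0.6003 -0.1939  0.095 ]
378 203 [ 0.6033 -0.2181  0.0871] [ 0.6032 -0.2206  0.0649] [ 0.6009 -0.2172  0.095 ]
386 203 [ 0.6037 -0.2412  0.089 ] [ 0.6054 -0.2459  0.052 ] [ 0.6015 -0.2405  0.095 ]
390 202 [ 0.6067 -0.2526  0.091 ] [ 0.6051 -0.2541  0.0802] [ 0.6047 -0.2521  0.095 ]
[[ 0.231 -0.    -0.973]
 [ 0.973 -0.001  0.231]
 [-0.001 -1.    -0.   ]]
```

The keys triangulate to within 0.5 mm, and their spacings (53.0 and 60.1 mm) match the given 52 and 60. The steriliser's yaw is about 0.067 rad. The grip face is at about (0.493,-0.065), and home is at x≈0.532. I'll shut the fingers, turn -0.30 rad and move round.

```bash
python3 -m handwheel '[[[0,0,0,-0.1],[0,0,0,-0.1],[0,0,0,-0.1],[-0.025,0,-0.026,0],[-0.025,0,-0.026,0],[-0.025,0,-0.026,0],[-0.025,0,-0.026,0],[-0.025,0,-0.026,0],[-0.025,0,-0.026,0],[-0.025,0,-0.026,0],[-0.025,0,-0.026,0],[-0.025,0,-0.026,0]]]' 1 60
cat > st.py <<'E'
from h import *
from rig import robot
import sys
s=robot.get_state(); M=R.from_quat(s["eef_rot"]).as_matrix()
print("t",s["t"],"pos",s["ee_pos"].round(4),"x",M[:,0].round(3),"y",M[:,1].round(3),"z",M[:,2].round(3),"F",s["ft_force"].round(1),"q",s["qpos"].round(2),"gap",round(s["finger_gap"],4))
if len(sys.argv)>3: print("tool shift", (M.T@(np.array([float(a) for a in sys.argv[1:4]])-s["ee_pos"])).round(4),"yaw err",round(np.arctan2(M[1,0],M[0,0])-np.pi/2-0.067,4))
E
python3 st.py 0.42 -0.068 0.2
```

```text
t: 1.1
ee_pos: [0.3872, 0.3492, 0.2272]
eef_rot: [-0.475, -0.521, 0.526, 0.476]
ft_force: [0.0, 0.3, -0.6]
finger_gap: -0.0002
t 1.1 pos [0.3872 0.3492 0.2272] x [-0.096  0.995 -0.004] y [-0.006 -0.004 -1.   ] z [-0.995 -0.096  0.006] F [ 0.   0.3 -0.6] q [-0.69  0.64 -0.18  1.68  0.14  0.85  0.73] gap -0.0002
tool shift [-0.4183  0.0288  0.0074] yaw err 0.0295
```

```bash
python3 -m handwheel '[[[-0.038,0.002,0,0.03],[-0.038,0.002,0,0],[-0.038,0.002,0,0],[-0.038,0.002,0,0],[-0.038,0.002,0,0],[-0.038,0.002,0,0],[-0.038,0.002,0,0],[-0.038,0.002,0,0],[-0.038,0.002,0,0],[-0.038,0.002,0,0],[-0.038,0.002,0,0],[0,0,0,0]]]'
python3 st.py 0.44 -0.068 0.06
```

```text
t: 2.1
ee_pos: [0.4153, -0.0939, 0.2035]
eef_rot: [-0.486, -0.51, 0.517, 0.486]
ft_force: [0.5, -0.7, 0.1]
finger_gap: 0.0005
t 2.1 pos [ 0.4153 -0.0939  0.2035] x [-0.055  0.998 -0.006] y [-0.007 -0.006 -1.   ] z [-0.998 -0.055  0.008] F [ 0.5 -0.7  0.1] q [ 0.29  0.55 -0.25  2.03  0.24  0.6   1.5 ] gap 0.0005
tool shift [ 0.0253  0.1431 -0.0272] yaw err -0.012
```

```bash
python3 -m handwheel '[[[0.009,0.03,-0.004,-0.012],[0.008,0.03,-0.004,0],[0.008,0.03,-0.004,0],[0,0.03,-0.004,0],[0,0.022,-0.004,0],[0,0.01,-0.004,0],[0,0,0,0]]]'
python3 st.py 0.48 -0.068 0.05
python3 - <<'E'
from rig import vision
import cv2
for n in("scene","wrist"): cv2.imwrite(f"pics/{n}1.png",vision.read_camera(n)["color"][:,:,::-1])
E
```

```text
t: 2.68
ee_pos: [0.4379, -0.0714, 0.0445]
eef_rot: [-0.486, -0.512, 0.517, 0.485]
ft_force: [-0.3, -0.3, 0.2]
finger_gap: 0.0003
t 2.6833 pos [ 0.4379 -0.0714  0.0445] x [-0.059  0.998 -0.007] y [-0.005 -0.007 -1.   ] z [-0.998 -0.059  0.005] F [-0.3 -0.3  0.2] q [ 0.12  0.89 -0.06  2.12  0.36  0.15  1.36] gap 0.0003
tool shift [ 0.0009 -0.0057 -0.0422] yaw err -0.0081
```

View pics/scene1.png

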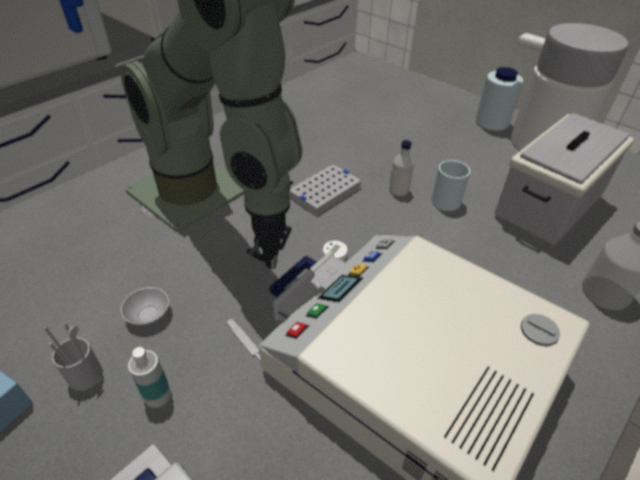

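View pics/wrist1.png

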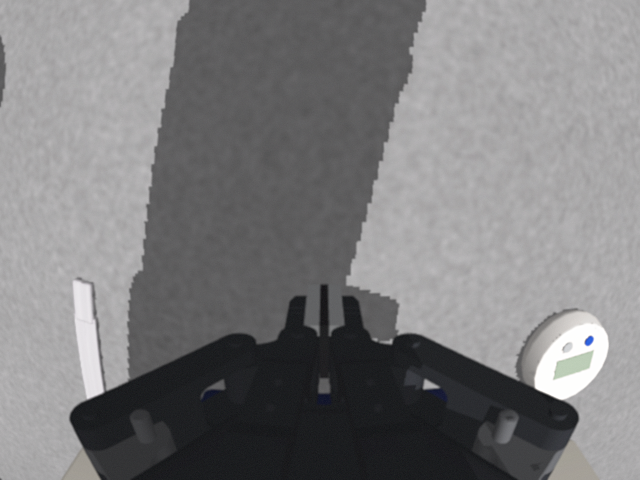

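The shut fingers stand in front of the bar and centred on it: in the wrist view the bar spans u≈205–445 and the fingers are at u≈323. The timer and tweezers are clear. Approaching now.

```bash
python3 -m handwheel '[[[0,-0.003,-0.015,-0.008],[0,-0.002,-0.015,0],[0,0,-0.008,0],[0,0,-0.006,0],[0,0,-0.006,0]]]'
python3 st.py 0.521 -0.068 0.05
```

```text
t: 3.2
ee_pos: [0.4868, -0.0695, 0.0566]
eef_rot: [-0.484, -0.513, 0.519, 0.483]
ft_force: [-6.7, -0.4, -3.5]
finger_gap: 0.0002
t 3.2 pos [ 0.4868 -0.0695  0.0566] x [-0.065  0.998 -0.008] y [-0.005 -0.008 -1.   ] z [-0.998 -0.065  0.005] F [-6.7 -0.4 -3.5] q [ 0.14  0.89 -0.13  1.94  0.34  0.34  1.38] gap 0.0002
tool shift [-0.0006  0.0065 -0.0343] yaw err -0.0023
```

```bash
python3 -m handwheel '[[[0,0.002,-0.007,0],[0,0.002,-0.007,0],[0,0.002,-0.007,0],[0,0.001,-0.006,0]]]'
python3 st.py 0.521 -0.068 0.05
```

```text
t: 3.53
ee_pos: [0.5111, -0.0688, 0.0533]
eef_rot: [-0.484, -0.511, 0.52, 0.484]
ft_force: [-6.3, 1.8, 3.0]
finger_gap: 0.0001
t 3.5333 pos [ 0.5111 -0.0688  0.0533] x [-0.063  0.998 -0.009] y [-0.009 -0.01  -1.   ] z [-0.998 -0.063  0.01 ] F [-6.3  1.8  3. ] q [ 0.15  0.91 -0.15  1.85  0.32  0.41  1.39] gap 0.0001
tool shift [ 0.0002  0.0032 -0.0099] yaw err -0.0039
```

```bash
python3 -m handwheel '[[[0,0,-0.005,0],[0,0,-0.004,0],[0,0,-0.003,0]]]'; python3 -m handwheel '[[[0,0,-0.003,0]]]'; python3 -m handwheel '[[[0,0,-0.003,0]]]'
```

```text
t: 3.78
ee_pos: [0.5207, -0.0686, 0.0551]
eef_rot: [-0.483, -0.509, 0.521, 0.486]
ft_force: [-6.0, -0.0, -4.2]
finger_gap: 0.0
t: 3.87
ee_pos: [0.5211, -0.0687, 0.0553]
eef_rot: [-0.482, -0.508, 0.523, 0.487]
ft_force: [-20.5, 2.1, -5.4]
finger_gap: -0.0002
t: 3.95
ee_pos: [0.521, -0.0687, 0.0553]
eef_rot: [-0.48, -0.506, 0.524, 0.489]
ft_force: [-18.0, 2.4, -3.7]
finger_gap: -0.0
```

The stop is felt: the force jumps from 6 to 20 N with no further travel at x=0.521, and 0.521+0.011=0.532 is the predicted home position. Now I'll back off, lift and look.

```bash
python3 -m handwheel '[[[0,0,0.015,0],[0,0,0.03,0],[0,-0.02,0.03,0],[0,-0.04,0,0],[0,-0.04,0,0],[0,-0.04,0,0],[0,-0.01,0,0]]]'
python3 st.py 0.623 0.052 0.2
python3 - <<'E'
from h import *
from rig import vision
c=vision.read_camera("top"); np.savez("top2.npz",**c); cv2.imwrite("pics/top2.png",cv2.resize(c["color"][160:260,240:400,::-1],None,fx=4.5,fy=4.5,interpolation=cv2.INTER_CUBIC))
c=vision.read_camera("scene"); cv2.imwrite("pics/scene2.png",c["color"][:,:,::-1])
E
```

```text
t: 4.53
ee_pos: [0.4421, -0.0717, 0.2158]
eef_rot: [-0.479, -0.505, 0.525, 0.49]
ft_force: [-0.3, -0.1, 0.5]
finger_gap: -0.0002
t 4.5333 pos [ 0.4421 -0.0717  0.2158] x [-0.062  0.998 -0.009] y [-0.03  -0.011 -0.999] z [-0.998 -0.061  0.031] F [-0.3 -0.1  0.5] q [ 0.24  0.57 -0.27  1.91  0.23  0.72  1.46] gap -0.0002
tool shift [ 0.1124  0.009  -0.1885] yaw err -0.0053
```

View pics/top2.png

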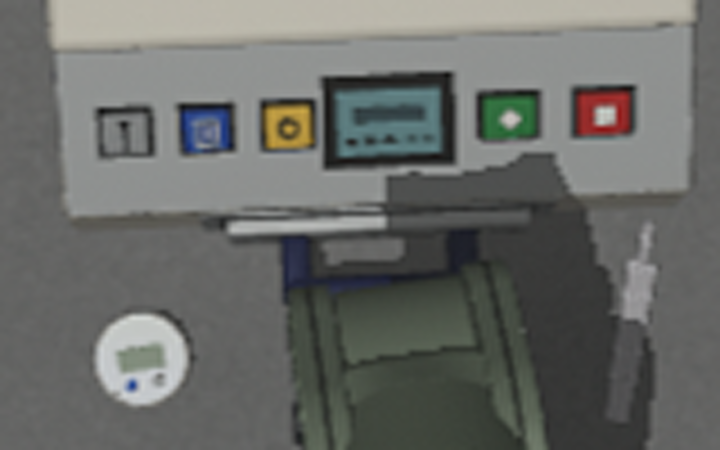

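View pics/scene2.png

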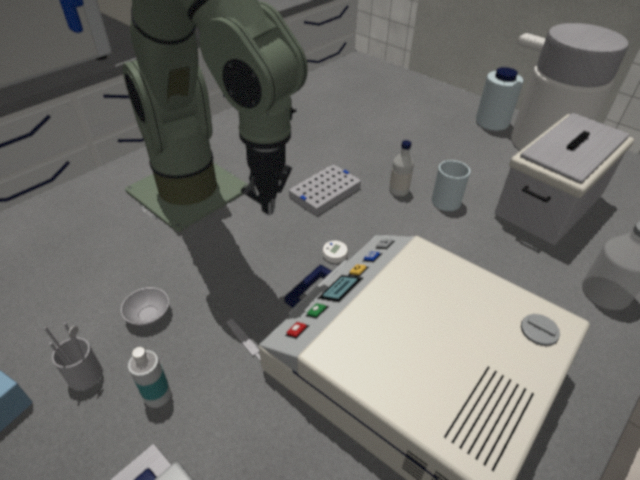

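The cassette is in: the bar now lies against the mouth, its plate about 14 mm off the face as specified, and the timer and tweezers have not moved. Next I'll go over the blue key.

```bash
python3 -m handwheel '[[[0.019,0,-0.031,0],[0.019,0,-0.031,0],[0.019,0.002,-0.031,0],[0.019,0.002,-0.031,0],[0.018,0.003,-0.031,0],[0.018,0.002,-0.031,0],[0,0,0,0]]]'
python3 st.py 0.623 0.052 0.165
```

```text
t: 5.22
ee_pos: [0.625, 0.0535, 0.1967]
eef_rot: [-0.482, -0.502, 0.524, 0.491]
ft_force: [-2.4, 0.3, -1.6]
finger_gap: 0.0005
t 5.2167 pos [0.625  0.0535 0.1967] x [-0.055  0.998 -0.012] y [-0.031 -0.014 -0.999] z [-0.998 -0.055  0.031] F [-2.4  0.3 -1.6] q [-0.04  0.85 -0.24  1.28  0.21  1.07  1.32] gap 0.0005
tool shift [-0.001   0.0317  0.001 ] yaw err -0.012
```

```bash
python3 -m handwheel '[[[-0.001,0.012,0.001,-0.01],[0,0.012,0,0],[0,0.006,0,0],[0,0.004,0,0],[0,0,0,0]]]'
python3 st.py 0.623 0.052 0.127
python3 - <<'E'
from h import *
from rig import vision
for n in("scene","wrist","top"):
    c=vision.read_camera(n); np.savez(n+"3.npz",**c); im=c["color"][:,:,::-1]
    if n=="scene": im=cv2.resize(im[200:340,250:430],None,fx=4,fy=4,interpolation=cv2.INTER_CUBIC)
    if n=="top": im=cv2.resize(im[160:260,240:400],None,fx=4,fy=4,interpolation=cv2.INTER_CUBIC)
    cv2.imwrite(f"pics/{n}3.png",im)
E
```

```text
t: 5.63
ee_pos: [0.6225, 0.0533, 0.1586]
eef_rot: [-0.478, -0.505, 0.528, 0.488]
ft_force: [0.6, -0.8, -0.1]
finger_gap: -0.0002
t 5.6333 pos [0.6225 0.0533 0.1586] x [-0.068  0.998 -0.013] y [-0.033 -0.015 -0.999] z [-0.997 -0.067  0.034] F [ 0.6 -0.8 -0.1] q [-0.04  0.89 -0.23  1.33  0.23  0.98  1.32] gap -0.0002
tool shift [-0.0009  0.0316 -0.0014] yaw err 0.0006
```

View pics/scene3.png

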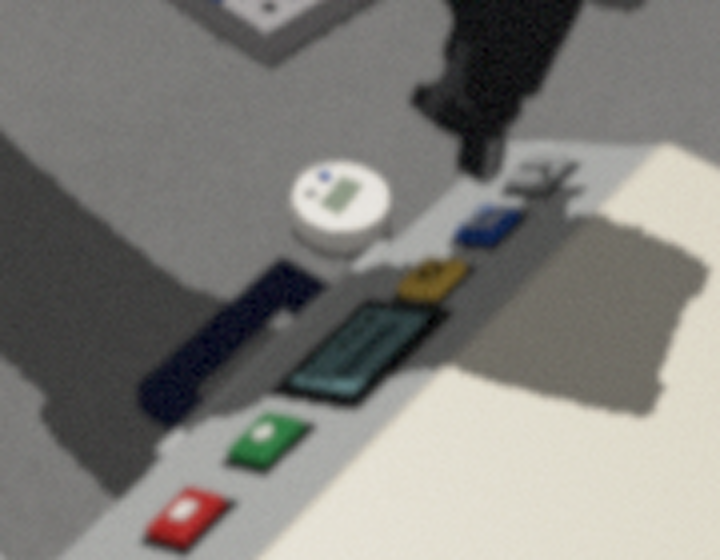

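View pics/wrist3.png

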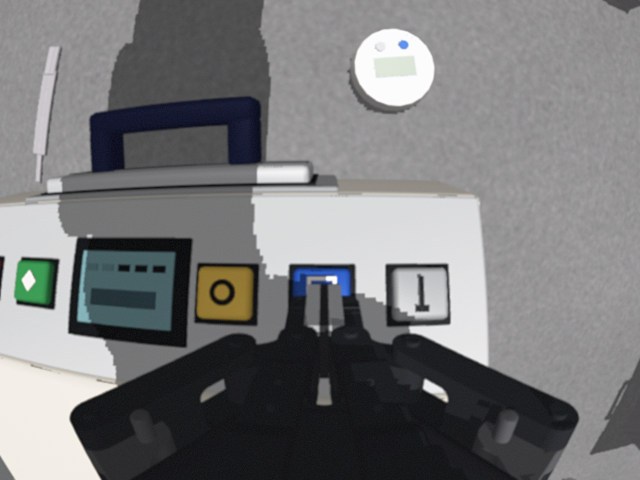

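In the wrist view the fingertips (u≈323) are centred on the blue key (u 290–355), and the yellow and grey keys are clear. I'll descend, then press square to the console.

```bash
python3 -m handwheel '[[[-0.001,0.012,-0.001,0],[0,0.009,-0.001,0],[0,0.003,0,0],[0,0,0,0]]]'; python3 -m handwheel '[[[0,0.003,-0.0015,0],[0,0.003,-0.0015,0]]]';python3 -m handwheel '[[[0,0.003,-0.0015,0]]]'
```

```text
t: 6.12
ee_pos: [0.6251, 0.0517, 0.1349]
eef_rot: [-0.479, -0.506, 0.527, 0.487]
ft_force: [0.3, 0.7, 0.3]
finger_gap: -0.0001
t: 6.28
ee_pos: [0.6283, 0.0519, 0.1288]
eef_rot: [-0.479, -0.506, 0.527, 0.487]
ft_force: [-0.6, 0.2, 4.2]
finger_gap: 0.0001
t: 6.37
ee_pos: [0.6296, 0.052, 0.1263]
eef_rot: [-0.479, -0.506, 0.527, 0.487]
ft_force: [-24.3, -1.6, 55.3]
finger_gap: -0.0001
```

The key bottomed out, with a 55 N reaction along the console normal. I'll back off now and be gentler on the next key.

```bash
python3 -m handwheel '[[[0,-0.006,0.003,0],[0,-0.01,0.005,0],[0,-0.02,0.004,0],[0,-0.02,0,0],[0,0,0,0]]]'
python3 st.py 0.636 -0.1410 0.165
python3 - <<'E'
from h import *
from rig import vision
c=vision.read_camera("wrist"); cv2.imwrite("pics/wrist4.png",c["color"][:,:,::-1])
E
```

```text
t: 6.78
ee_pos: [0.6185, 0.0522, 0.185]
eef_rot: [-0.479, -0.505, 0.527, 0.487]
ft_force: [1.0, -0.2, 1.0]
finger_gap: 0.0001
t 6.7833 pos [0.6185 0.0522 0.185 ] x [-0.067  0.998 -0.012] y [-0.03  -0.014 -0.999] z [-0.997 -0.066  0.031] F [ 1.  -0.2  1. ] q [-0.04  0.85 -0.24  1.32  0.22  1.03  1.33] gap 0.0001
tool shift [-0.1936  0.0223 -0.0053] yaw err -0.0001
```

View pics/wrist4.png

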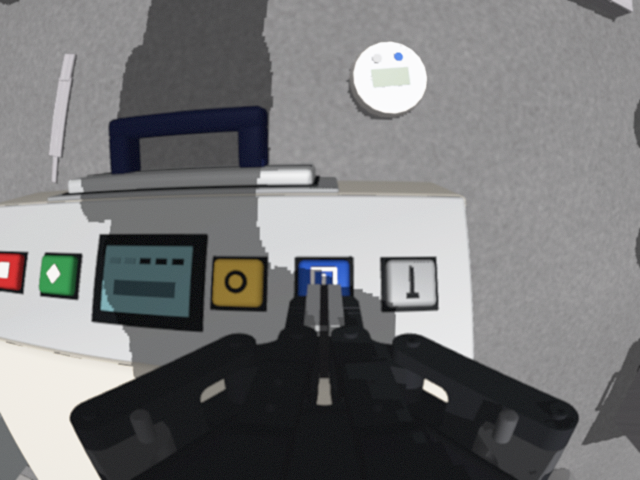

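The blue key is back up (v≈270, level with its neighbours). Moving over the green key.

```bash
python3 -m handwheel '[[[-0.032,0,-0.001,0],[-0.032,0,-0.001,0],[-0.032,0,-0.001,0],[-0.032,0.002,-0.001,0],[-0.032,0.003,-0.001,0],[-0.032,0.003,-0.001,0],[0,0,0,0]]]'
python3 st.py 0.636 -0.141 0.158
```

```text
t: 7.42
ee_pos: [0.6363, -0.1451, 0.1742]
eef_rot: [-0.476, -0.506, 0.529, 0.487]
ft_force: [-1.5, -1.3, 0.7]
finger_gap: -0.0
t 7.4167 pos [ 0.6363 -0.1451  0.1742] x [-0.073  0.997 -0.012] y [-0.034 -0.014 -0.999] z [-0.997 -0.072  0.034] F [-1.5 -1.3  0.7] q [ 0.27  0.92 -0.26  1.19  0.25  1.09  1.63] gap -0.0
tool shift [ 0.0043  0.0161 -0.0006] yaw err 0.0056
```

```bash
python3 -m handwheel '[[[0.004,0.008,0,0.005],[0,0.008,0,0],[0,0,0,0]]]'
python3 st.py 0.636 -0.141 0.135
python3 - <<'E'
from h import *
from rig import vision
c=vision.read_camera("wrist"); cv2.imwrite("pics/wrist5.png",c["color"][:,:,::-1])
E
```

```text
t: 7.67
ee_pos: [0.6345, -0.1418, 0.1549]
eef_rot: [-0.478, -0.504, 0.528, 0.489]
ft_force: [-0.4, -0.9, 1.1]
finger_gap: 0.0001
t 7.6667 pos [ 0.6345 -0.1418  0.1549] x [-0.065  0.998 -0.011] y [-0.036 -0.013 -0.999] z [-0.997 -0.064  0.036] F [-0.4 -0.9  1.1] q [ 0.27  0.94 -0.25  1.22  0.26  1.05  1.61] gap 0.0001
tool shift [ 0.0009  0.0198 -0.0023] yaw err -0.0022
```

View pics/wrist5.png

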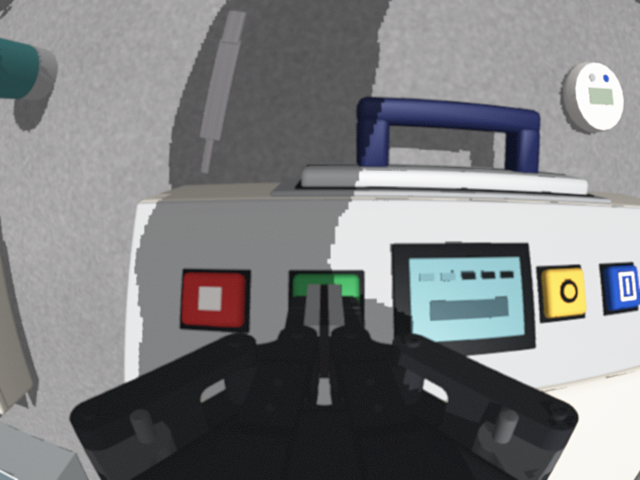

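The fingertips (u≈323) are over the green key (u 290–363), and red is clear. Pressing now in smaller steps.

```bash
python3 -m handwheel '[[[0.001,0.011,-0.002,0],[0,0.006,-0.001,0],[0,0.003,0,0],[0,0,0,0]]]'; python3 -m handwheel '[[[0,0.002,-0.001,0]]]';python3 -m handwheel '[[[0,0.002,-0.001,0]]]';python3 -m handwheel '[[[0,0.002,-0.001,0]]]'
```

```text
t: 8.05
ee_pos: [0.6375, -0.1372, 0.1334]
eef_rot: [-0.476, -0.505, 0.529, 0.488]
ft_force: [0.1, -0.5, 0.1]
finger_gap: 0.0001
t: 8.13
ee_pos: [0.6386, -0.1369, 0.1315]
eef_rot: [-0.476, -0.505, 0.529, 0.488]
ft_force: [1.2, -0.7, 2.6]
finger_gap: -0.0
t: 8.22
ee_pos: [0.6396, -0.1368, 0.1295]
eef_rot: [-0.476, -0.505, 0.529, 0.488]
ft_force: [-1.2, -0.7, 2.6]
finger_gap: -0.0004
t: 8.3
ee_pos: [0.6407, -0.1368, 0.1276]
eef_rot: [-0.476, -0.505, 0.529, 0.488]
ft_force: [-1.6, 0.1, 3.2]
finger_gap: -0.0001
```

```bash
python3 -m handwheel '[[[0,0.002,-0.001,0]]]';python3 -m handwheel '[[[0,0.0015,-0.0008,0]]]'
```

```text
t: 8.38
ee_pos: [0.6414, -0.1368, 0.1261]
eef_rot: [-0.476, -0.505, 0.529, 0.488]
ft_force: [-19.0, 2.1, 38.1]
finger_gap: 0.0002
t: 8.47
ee_pos: [0.6415, -0.1369, 0.126]
eef_rot: [-0.476, -0.505, 0.529, 0.488]
ft_force: [-22.1, 2.3, 39.9]
finger_gap: 0.0003
```

The green key is bottomed: a 2–4 N spring force over about 5–6 mm, then 40 N against the stop. I'll release it and retreat well clear.

```bash
python3 -m handwheel '[[[0,-0.006,0.003,0],[0,-0.01,0.005,0],[0,-0.02,0.004,0],[0,-0.03,0.01,0],[0,-0.03,0.03,0],[0,0,0.04,0],[0,0,0.04,0],[0,0,0.04,0],[0,0,0.02,0],[0,0,0,0]]]'
python3 - <<'E'
from h import *
from rig import vision
for n in("scene","wrist","top"):
    c=vision.read_camera(n); np.savez(n+"6.npz",**c); im=c["color"][:,:,::-1]; cv2.imwrite(f"pics/{n}6.png",im)
E
python3 st.py
```

```text
t: 9.3
ee_pos: [0.4444, -0.1482, 0.2355]
eef_rot: [-0.477, -0.505, 0.529, 0.487]
ft_force: [-1.0, -0.4, -0.3]
finger_gap: -0.0004
t 9.45 pos [ 0.4483 -0.1475  0.2348] x [-0.071  0.997 -0.012] y [-0.031 -0.014 -0.999] z [-0.997 -0.07   0.032] F [0.2 0.8 0.3] q [ 0.41  0.57 -0.29  1.81  0.24  0.82  1.63] gap 0.0001
```

View pics/scene6.png

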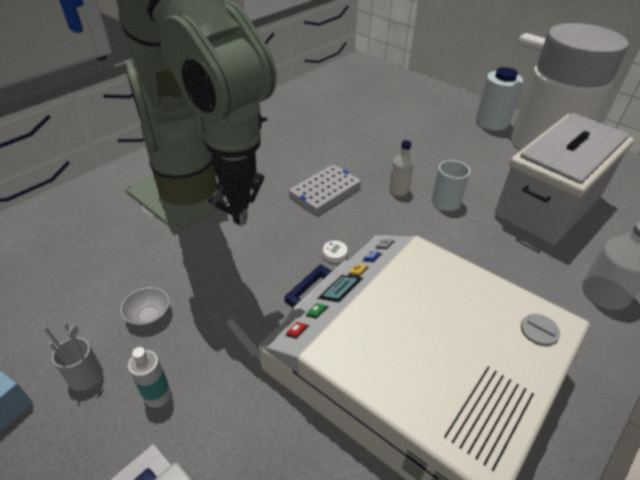

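View pics/wrist6.png

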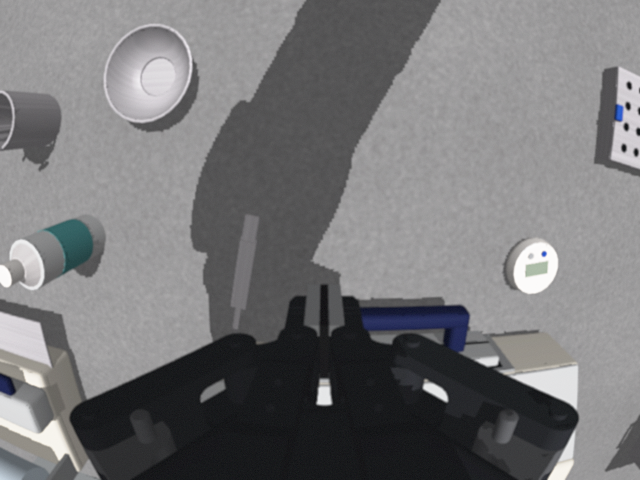

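View pics/top6.png

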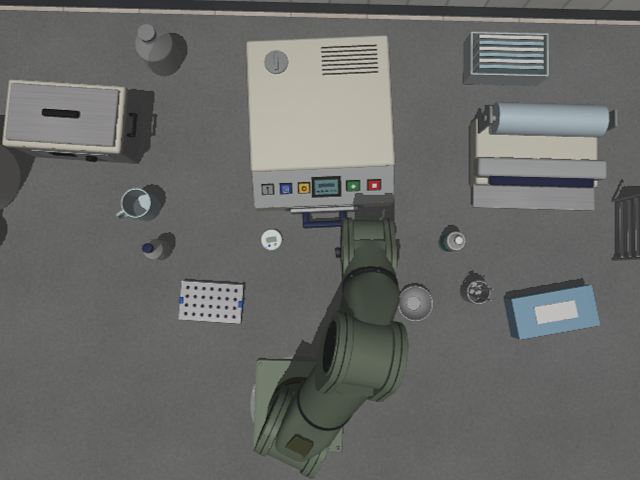

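All three views show the cassette home, the keys up and every bystander where it was. Nothing is touching the robot. Handing in.

```bash
python3 -c "
from rig import job; print(job.job_done())"
```

```text
the job is handed in; nothing more can be done
None
```

I pushed the cassette home by its grip, then pressed and released the blue key and after it the green key. I handed in at about 9.5 s, and no verdict was reported.

- **Cassette:** it slid at about 6 N. It then stopped dead at 18–20 N with the grip face at x≈0.532, which is the home position I had worked out from the images.
- **Blue key:** it bottomed out at about 60 N, because my last step was harder than I meant. That is a fingertip force, below the 120 N wrist limit. I did not track its travel finely, so "right in" rests on the sudden stop after the spring force.
- **Green key:** it gave 2–4 N of spring force over roughly 5–6 mm, then stopped at about 45 N. I pressed it about 4 mm left of its centre, still on the cap.
- **Final pictures:** they show the cassette still in and both keys back up. The timer, tweezers and other bystanders look unmoved by eye. The arm is clear, with wrist force near zero.

No check failed. The depth map was noisy at object edges, so I took the key positions from two camera views instead (spacings 53.0 and 60.1 mm against the given 52 and 60).

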